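Hand the move over on the chess clock

TASK

On the library table, start the chess clock: press the raised white pad of its brass rocker gently all the way down, then press the green round key fully in and let it spring back. Use only the fingertips: do not shift or lift the clock, and leave the black pad, the red and yellow keys, and the chessmen and board alone.

Things in the scene. Friction and masses are not known exactly. Their poses are not given: they have to be found in the camera images.
- clock: chess clock standing loose on the table, about 0.45 kg: a dark wooden box 115 (x) by 190 (y) by 55 mm high with a grey top and two flat black displays on it. Origin: centre of its underside; z up. Its yaw can be anything. In its own frame three round keys stand in a row at x = -34 mm and a brass rocker bar runs along y at x = +34 mm.
- rocker (a joint): tilt of the brass rocker bar (176 mm long, 22 mm wide) about its middle, 72 mm above the table: -0.11 = white pad fully up and black pad fully down, +0.11 = white pad fully down. It starts near -0.11, turns stiffly by friction (about 1.2 N on a pad) and stays where it is left; hard stops at both ends.
- white_pad: white pad, 32 (clock x) by 36 (clock y) by 6 mm thick, on the +y end of the rocker, 70 mm from its pivot. Origin: centre of its top face; it tilts with the rocker. Its top is about 90 mm above the table when up and 74 mm when fully down (16 mm of travel).
- black_pad: black rubber pad, the same size, on the -y end of the rocker. Origin: centre of its top face. Not to be touched.
- key_green (a joint): travel of the green key in m: 0 = out, 0.005 = fully in. Spring key: it begins to move at about 1.2 N, is fully in at about 4.2 N, and springs back.
- key_green_top (a point): centre of the top face of the green key, a round key 22 mm in diameter in the middle of the row (clock frame x = -34, y = 0 mm), its top 63 mm above the table and 8 mm above the clock's grey top. It goes straight down.
- key_red (a joint): travel of the red key in m, 0 = out, 0.005 = fully in. Must not be pressed.
- key_red_top (a point): centre of the top face of the red key, same size as the green one, 50 mm from it towards the clock's +y.
- key_yellow (a joint): travel of the yellow key in m, 0 = out, 0.005 = fully in. Must not be pressed.
- key_yellow_top (a point): centre of the top face of the yellow key, same size, 50 mm from the green one towards the clock's -y.
- board: wooden chessboard fixed to the table, 290 by 290 by 18 mm, chessmen fixed on it up to 89 mm above the table. Origin: centre of its underside.
- pawn: cream-coloured chess pawn, 43 mm tall, 28 mm across its foot, standing loose beside the clock. Origin: centre of its underside, z up.
- rook: dark brown chess rook, 48 mm tall, 28 mm across its foot, standing loose beside the clock. Origin: centre of its underside, z up.
- bishop: cream-coloured chess bishop, 63 mm tall, 28 mm across its foot, standing loose beside the clock. Origin: centre of its underside, z up.
- queen: dark brown chess queen, 70 mm tall, 28 mm across its foot, standing loose beside the clock. Origin: centre of its underside, z up.
Mind the look-alikes: they are no part of the job. Leave any orange look-alike of the pawn alone. There is more than one size of the clock; the one meant has the size given above.

How it is judged:
By the outcome, as a careful person would: the job done as asked, in the order asked, and still so for the second after the job is handed in, with the robot touching nothing.
It also fails if it takes over 40 s, if anything falls off the work surface, if the arm or the gripper's body presses on something with over 40 N, if the wrist force passes 120 N, or if a joint passes its speed limit or range.

ROBOT

A 6-joint arm with a two-finger parallel gripper is mounted at the origin on the work surface. World frame = base frame: x ahead of the robot, y to its left, z up, the work surface at z = 0. Lengths are in m, angles in rad, forces in N, time in s.
With the tool pointing down it reaches from about 0.325 to 0.775 m from the base axis. Payload 9.3 kg.
Tool frame: the origin (TCP) lies midway between the tips of the shut fingers; the grasp point (between the pads) lies 19 mm behind it (manip.grip_depth is the distance from the TCP to the grasp point, in m); z points along the fingers, y is the direction in which the jaws open and shut (so a half turn about z gives the same grasp; the last joint's range is limited). The gripper opens to 85 mm and grips with 20 to 120 N. Pads are 22 mm wide; open, the fingers measure 114 mm over their backs; the gripper's body (76 mm by 85 mm) begins 54 mm behind the grasp point. The pads swing forward as they close: fully open they stand 13 mm farther back than shut.
Start: joints at [-1.424, 0.259, 0.021, 1.334, 0, 1.418], TCP at [0.162, -0.525, 0.231] pointing down, gripper open.
Joint ranges: [-3.04, 3.04], [-0.91, 1.82], [-1.04, 1.36], [-1.92, 1.95], [-1.52, 1.45], [-3.14, 3.14]. Speed limits (rad/s): [2.22, 2.22, 2.79, 3.14, 3.14, 3.14].

INTERFACE

Orientations are given as a 3x3 rotation matrix whose columns are the frame's x, y, z axes.
In Python, from bench import monitor, capture, camera_params, job, manip gives the robot as it stands. The module is installed in compiled form; this text tells all that it offers.
- The arm moves only by the tool move_arm, never from a script. Its argument "targets" is a list of rows, each a list of 7 numbers: the finger opening in cm, from 0 to 8.54, then the shift along the tool's x, y, z in cm, then the turn, a rotation vector about the tool's x, y, z in degrees. In form: [[hand, x, y, z, rx, ry, rz], ...]. A call has 1 to 12 rows; each row is the pose to reach, as a shift and turn from the pose commanded when the call began, along the tool's axes at that moment; what a row does not reach only later rows make up. A row lasts 1/10 s, in which the tool goes at most 50 mm and 8.59 degrees, less where a joint would pass 70% of its speed; a pose out of reach is approached as far as the arm can. A call with a gripper value outside its range is refused whole. The fingers move at their own pace and stop on an object; "newtons" is the grip in N (left out, the last holds). Time passes only in rows, so rows that repeat a pose let the fingers close. It gives the time, the measured TCP pose, the force and the opening at its end, in the units of the state.
- monitor.get_state(): the state, without advancing time (a new reading comes with each control period).
- capture(name): name is "scene" or "top" or "wrist"; returns the picture (480x640x3 uint8, red, green, blue); there is no depth.
- camera_params(name): a dict with "intrinsics" (3x3 intrinsics, pixels), "dist_coeffs" ([k1, k2, p1, p2, k3] as OpenCV has them; the pictures are not rectified), "R" (3x3) and "t" (3): a world point X has camera coordinates R X + t. Camera axes: x right, y down, z forward; pixel columns grow to the right and rows downward; lengths in m; the calibration is good to about 2 mm. A picture is of the moment at which its call begins: read the wrist's pose just before it. camera_params takes no time and is no camera call; for the wrist camera it gives the pose at the moment of the call.
- job.job_done(): hands the job in, once; it reports no verdict.
The state is a dict: "t": time; "joint_positions": joint angles; "joint_velocities": joint speeds; "joint_efforts": joint torques, N m; "tcp_pos": TCP position; "orientation": TCP orientation; "force": force on the tool from outside, world axes, zero at the start; "ft_torque": the same for the moment, N m; "gripper_width": finger opening in m.
Only numpy, scipy, OpenCV 4.12 (cv2) and the standard library are available. Lean on these libraries where they do the work, as an engineer would, in place of code of your own. Each camera call takes 0.05 s, during which the arm holds its last target. There are 200 camera calls.

## Working session

There is one attempt and no reset: what is moved stays moved. The work goes in short steps, Python scripts to look and compute and a tool call to move; the robot and the scene stay as the last step left them, time stands still between calls to the robot, and variables do not carry over. Pictures are saved under pics/ and viewed, about 8 in all and at most 12, crops included, and the job is handed in when it is done.

Besides the shell and the picture viewer there is one more tool, called after "Call:" as name([rows], argument=value, ...), one row to a line, values as JSON. move_arm: Moves the arm, as the interface text tells. Its arguments: {"type":"object","properties":{"targets":{"type":"array"},"newtons":{"type":"number"}},"required":["targets"]}

```bash
mkdir -p pics; python3 - <<'E'
from bench import *
import cv2,numpy as np
for n in("top","scene"):
    cv2.imwrite(f"pics/{n}1.png",capture(n)[:,:,::-1]); p=camera_params(n); print(n,p)
s=monitor.get_state();print(s["t"],s["tcp_pos"],s["orientation"],s["force"])
E
```

```text
top {'intrinsics': array([[516.59138033,   0.        , 325.98242384],
       [  0.        , 516.59138033, 236.73569739],
       [  0.        ,   0.        ,   1.        ]]), 'dist_coeffs': array([-0.05709657,  0.        ,  0.        ,  0.        ,  0.        ]), 'R': array([[ 0.02409663, -0.99936262,  0.02633819],
       [-0.99360141, -0.02684901, -0.10970579],
       [ 0.11034302, -0.02352613, -0.99361509]]), 't': array([0.06318757, 0.5441432 , 0.9574257 ])}
scene {'intrinsics': array([[602.34887532,   0.        , 325.75074274],
       [  0.        , 602.34887532, 235.91527898],
       [  0.        ,   0.        ,   1.        ]]), 'dist_coeffs': array([0.01307919, 0.        , 0.        , 0.        , 0.        ]), 'R': array([[-0.36290026,  0.9317362 ,  0.0130789 ],
       [ 0.77045003,  0.30791681, -0.55820604],
       [-0.52412799, -0.19249648, -0.82959927]]), 't': array([ 0.09094435, -0.39225022,  1.51961473])}
0.1 [ 0.16238817 -0.52521866  0.23073109] [[ 9.55401805e-01  2.95308919e-01 -1.84286402e-04]
 [ 2.95308926e-01 -9.55401095e-01  1.17700294e-03]
 [ 1.71512035e-04 -1.17893215e-03 -9.99999290e-01]] [-0.00915062 -0.52726356  0.01677091]
```

View pics/top1.png

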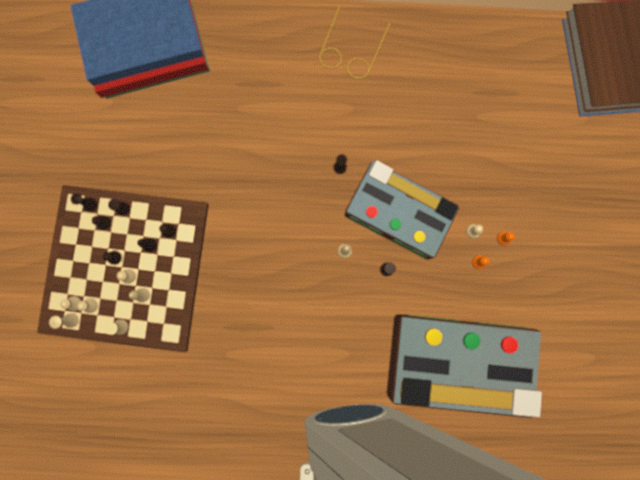

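View pics/scene1.png

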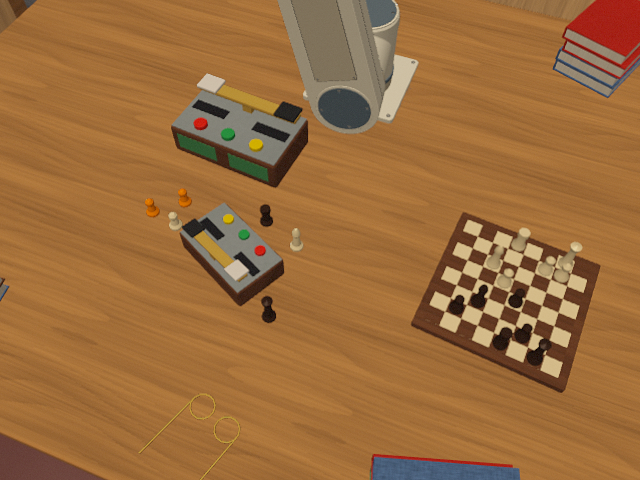

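The scene has two clocks. The smaller one is in the upper middle of the top view (keys at about (372,212), (395,224) and (420,237), white pad (381,172)). The larger one is at about (470,360). I'll check their sizes and fit the pose from both cameras.

```bash
cat > fit.py <<'E'
import cv2,numpy as np
from bench import camera_params
from scipy.optimize import least_squares
HSV={'red':[((0,150,90),(6,255,255))],'green':[((50,120,50),(80,255,255))],'yellow':[((24,180,150),(32,255,255))]}
def blob(im,col,guess,r=12):
    h=cv2.cvtColor(im,cv2.COLOR_BGR2HSV).astype(int); m=np.zeros(h.shape[:2],bool)
    for lo,hi in HSV[col]: m|=((h>=lo)&(h<=hi)).all(2)
    y,x=np.nonzero(m); k=np.hypot(x-guess[0],y-guess[1])<r
    return np.array([x[k].mean(),y[k].mean()]),k.sum()
def proj(P,c): 
    p=camera_params(c) if isinstance(c,str) else c
    return cv2.projectPoints(np.asarray(P,float),cv2.Rodrigues(p['R'])[0],p['t'],p['intrinsics'],p['dist_coeffs'])[0][:,0]
M={'red':(-.034,.05,.062),'green':(-.034,0,.062),'yellow':(-.034,-.05,.062),'white':(.034+.002*0,.0715,.089)}
def world(q,P):
    c,s=np.cos(q[2]),np.sin(q[2]);P=np.asarray(P,float);
    return np.c_[q[0]+c*P[:,0]-s*P[:,1],q[1]+s*P[:,0]+c*P[:,1],P[:,2]]
def fit(obs,q0): # obs: list of (cam params,name,uv)
    f=lambda q:np.concatenate([proj(world(q,[M[n]]),c)[0]-uv for c,n,uv in obs])
    r=least_squares(f,q0); return r.x,r.fun.reshape(-1,2)
E
python3 - <<'E'
from fit import *
G={'top':{'red':(372,212),'green':(395,224),'yellow':(420,237)},'scene':{'red':(260,251),'green':(244,235),'yellow':(228,219)}}
for cams in (['top'],['scene'],['top','scene']):
    obs=[]
    for c in cams:
        im=cv2.imread(f'pics/{c}1.png')
        for n,g in G[c].items():
            uv,k=blob(im,n,g); obs.append((camera_params(c),n,uv))
            if len(cams)==1: print(c,n,uv.round(1),k)
    best=min((fit(obs,(.6,-.1,a)) for a in np.arange(-3,3,1)),key=lambda r:(r[1]**2).sum())
    print(cams,best[0].round(4),best[1].round(1).tolist())
q=best[0]
for c in cams: print(c,'white pred',proj(world(q,[M['white']]),c).round(1))
print(world(q,[M['white'],M['green']]))
E
```

```text
top red [371.4 211.4] 85
top green [395.3 223.7] 77
top yellow [419.2 236.2] 71
['top'] [ 0.597  -0.0653 -0.4553] [[0.0, -0.0], [0.0, 0.0], [-0.0, -0.0]]
scene red [259.8 250.2] 94
scene green [243.5 234.2] 81
scene yellow [228.  218.5] 72
['scene'] [ 0.5997 -0.0645 -0.4598] [[-0.1, -0.1], [0.1, -0.1], [0.0, 0.2]]
['top', 'scene'] [ 0.5981 -0.0651 -0.4578] [[-0.1, -0.6], [-0.1, -0.6], [-0.2, -0.5], [-0.0, -0.9], [0.1, -0.8], [0.1, -0.5]]
top white pred [[379.3 170.4]]
scene white pred [[237.  269.7]]
[[ 0.66016302 -0.01601485  0.089     ]
 [ 0.56756292 -0.05009522  0.062     ]]
```

The smaller clock fits the 50 mm key pitch to under a pixel, so it is the right one. Next I move above the white pad with the fingers shut and the jaws crosswise.

Call:
move_arm([
  [0,5,-2.7,0,0,0,-4],
  [0,10,-5.4,0,0,0,-8],
  [0,15,-8.1,0,0,0,-12],
  [0,20,-10.8,0,0,0,-16],
  [0,25,-13.5,0,0,0,-20],
  [0,30,-16.3,0,0,0,-24],
  [0,35,-19,0,0,0,-28],
  [0,40,-21.7,0,0,0,-32],
  [0,45,-24.4,0,0,0,-36],
  [0,50,-27.1,0,0,0,-40],
  [0,55,-29.8,0,0,0,-43],
  [0,59,-32,0,0,0,-46.6],
])

```text
t: 1.3
tcp_pos: [0.583, -0.0946, 0.231]
orientation: [[0.44, 0.898, -0.0], [0.898, -0.44, 0.0], [-0.0, -0.0, -1.0]]
force: [0.8, -1.3, 0.2]
gripper_width: -0.0002
```

Call:
move_arm([
  [0,0,0,0,0,0,0],
  [0,0,0,0,0,0,0],
  [0,0,0,0,0,0,0],
  [0,0,0,0,0,0,0],
  [0,0,0,0,0,0,0],
  [0,0,0,0,0,0,0],
])

```text
t: 1.9
tcp_pos: [0.5815, -0.0973, 0.2316]
orientation: [[0.443, 0.896, 0.0], [0.896, -0.443, -0.0], [-0.0, 0.0, -1.0]]
force: [0.5, -0.3, 0.2]
gripper_width: -0.0005
```

```bash
cat > where.py <<'E'
from fit import *
from bench import *
def where(q,targets):
    s=monitor.get_state();R=np.array(s["orientation"]);p=np.array(s["tcp_pos"])
    print("t",s["t"],"tcp",p.round(4),"F",np.round(s["force"],2),"w",round(s["gripper_width"],4),"yaw",np.degrees(np.arctan2(R[1,0],R[0,0])).round(1),"tilt",R[2].round(4))
    for n,X in targets.items(): print(n,"shift in tool cm",(100*R.T@(np.array(X)-p)).round(2))
E
python3 - <<'E'
from where import *
q=(.5981,-.0651,-.4578)
w=world(q,[M['white'],M['green']])
where(q,{'white':w[0],'green':w[1]})
p=camera_params("wrist");im=capture("wrist");cv2.imwrite("pics/w1.png",im[:,:,::-1])
import pickle;pickle.dump(p,open("pics/w1.pkl","wb"))
print({k:proj(world(q,[v]),p)[0].round(1) for k,v in M.items()})
E
```

```text
t 1.9 tcp [ 0.5815 -0.0973  0.2316] F [ 0.49 -0.31  0.21] w -0.0005 yaw 63.7 tilt [-0.e+00  4.e-04 -1.e+00]
white shift in tool cm [10.78  3.45 14.26]
green shift in tool cm [ 3.62 -3.34 16.96]
{'red': array([277.2, 113.9]), 'green': array([279. , 176.7]), 'yellow': array([280.7, 234.6]), 'white': array([367.6,  80.9])}
```

View pics/w1.png

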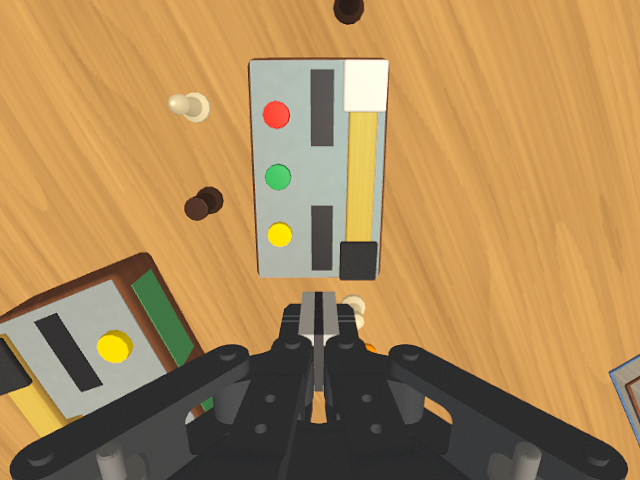

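The wrist view shows red at (276,115), green (278,177), yellow (280,235) and the white pad at (366,85). All are within a few pixels (about 2–3 mm) of the prediction. I go over the white pad, then down to just above it.

Call:
move_arm([
  [0,3.5,1.1,0,0,0,0],
  [0,7,2.2,0,0,0,0],
  [0,10.6,3.4,0,0,0,0],
  [0,10.6,3.4,4,0,0,0],
  [0,10.6,3.4,8,0,0,0],
  [0,10.6,3.4,11,0,0,0],
  [0,10.6,3.4,12.5,0,0,0],
  [0,10.6,3.4,12.5,0,0,0],
  [0,10.6,3.4,12.5,0,0,0],
  [0,10.6,3.4,12.5,0,0,0],
])

```text
t: 2.95
tcp_pos: [0.66, -0.0167, 0.1078]
orientation: [[0.442, 0.897, 0.002], [0.897, -0.442, -0.0], [0.001, 0.002, -1.0]]
force: [0.3, -0.1, -0.7]
gripper_width: -0.0
```

```bash
python3 - <<'E'
from where import *
q=(.5981,-.0651,-.4578)
w=world(q,[(.034,.0695,.089),M['green']])
where(q,{'white':w[0],'green':w[1]})
a=cv2.resize(capture("wrist")[0:400,160:480],None,fx=1.2,fy=1.2);b=cv2.resize(capture("scene")[190:310,170:300],None,fx=3,fy=3,interpolation=3)
c=np.zeros((480,800,3),np.uint8);c[:480,:384]=a;c[:360,390:780]=b
cv2.imwrite("pics/w2.png",c[:,:,::-1])
E
```

```text
t 2.95 tcp [ 0.66   -0.0167  0.1078] F [ 0.29 -0.12 -0.65] w -0.0 yaw 63.8 tilt [ 7.0e-04  2.2e-03 -1.0e+00]
white shift in tool cm [-0.13 -0.01  1.88]
green shift in tool cm [-7.08 -6.82  4.56]
```

View pics/w2.png

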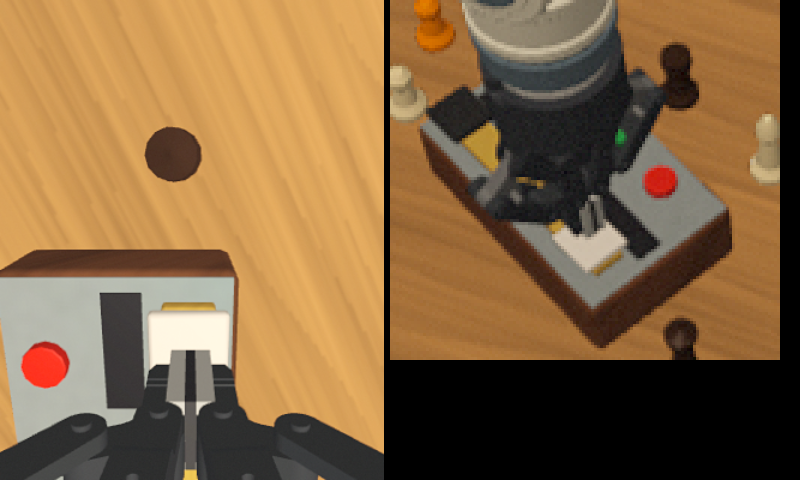

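The fingertips sit centred over the white pad (crop about (190,350)) and clear of everything else. I press slowly.

Call:
move_arm([
  [0,-0.1,0,1,0,0,0],
  [0,-0.1,0,1.4,0,0,0],
  [0,-0.1,0,1.6,0,0,0],
  [0,-0.1,0,1.8,0,0,0],
  [0,-0.1,0,2,0,0,0],
  [0,-0.1,0,2.2,0,0,0],
  [0,-0.1,0,2.4,0,0,0],
  [0,-0.1,0,2.6,0,0,0],
  [0,-0.1,0,2.6,0,0,0],
  [0,-0.1,0,2.6,0,0,0],
])

```text
t: 4.05
tcp_pos: [0.6587, -0.0174, 0.0801]
orientation: [[0.442, 0.897, -0.0], [0.897, -0.442, -0.0], [-0.0, -0.0, -1.0]]
force: [-0.8, 0.3, -0.1]
gripper_width: -0.0003
```

Call:
move_arm([
  [0,0,0,0.1,0,0,0],
  [0,0,0,0.2,0,0,0],
  [0,0,0,0.3,0,0,0],
  [0,0,0,0.4,0,0,0],
  [0,0,0,0.4,0,0,0],
  [0,0,0,0.4,0,0,0],
])

```text
t: 4.65
tcp_pos: [0.6588, -0.0173, 0.0762]
orientation: [[0.442, 0.897, -0.0], [0.897, -0.442, -0.0], [-0.0, -0.0, -1.0]]
force: [-0.2, 0.7, 0.1]
gripper_width: 0.0001
```

Call:
move_arm([
  [0,0,0,0.05,0,0,0],
  [0,0,0,0.1,0,0,0],
  [0,0,0,0.1,0,0,0],
  [0,0,0,0.1,0,0,0],
])

```text
t: 5.05
tcp_pos: [0.6588, -0.0173, 0.0753]
orientation: [[0.442, 0.897, -0.0], [0.897, -0.442, -0.0], [-0.0, 0.0, -1.0]]
force: [-0.1, 0.4, 1.1]
gripper_width: 0.0002
```

```bash
python3 - <<'E'
from where import *
where(0,{})
c=cv2.resize(capture("scene")[200:310,170:300],None,fx=5,fy=5,interpolation=3)
cv2.imwrite("pics/w3.png",c[:,:,::-1])
where(0,{})
E
```

```text
t 5.05 tcp [ 0.6588 -0.0173  0.0753] F [-0.07  0.42  1.1 ] w 0.0002 yaw 63.8 tilt [-0.  0. -1.]
t 5.1 tcp [ 0.6588 -0.0173  0.0753] F [-0.06  1.01  0.81] w 0.0002 yaw 63.8 tilt [-0.  0. -1.]
```

View pics/w3.png

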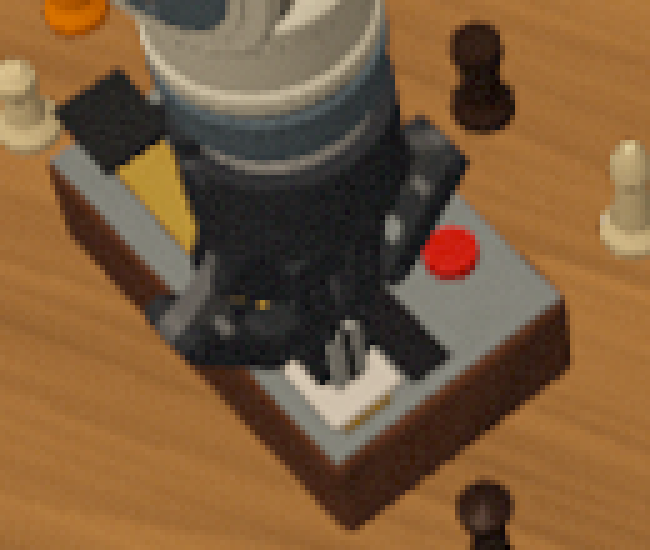

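The white pad is nearly down and the black pad has risen. I continue in small steps until I feel the stop.

Call:
move_arm([
  [0,0,0,0.05,0,0,0],
  [0,0,0,0.05,0,0,0],
  [0,0,0,0.05,0,0,0],
])

```text
t: 5.4
tcp_pos: [0.6589, -0.0173, 0.0751]
orientation: [[0.442, 0.897, 0.0], [0.897, -0.442, -0.0], [0.0, 0.0, -1.0]]
force: [-1.4, -0.4, 4.4]
gripper_width: -0.0002
```

Call:
move_arm([
  [0,0,0,0.05,0,0,0],
  [0,0,0,0.05,0,0,0],
  [0,0,0,0.05,0,0,0],
])

```text
t: 5.7
tcp_pos: [0.6589, -0.0173, 0.0749]
orientation: [[0.442, 0.897, 0.001], [0.897, -0.442, -0.0], [0.0, 0.001, -1.0]]
force: [-2.8, 0.7, 7.9]
gripper_width: -0.0002
```

The stop is firmly felt: at z = 75 mm the force rises about 7 N per mm. I lift off, move over the green key and check for any clock shift from the static cameras.

Call:
move_arm([
  [0,0,0,-0.4,0,0,0],
  [0,0,0,-1.5,0,0,0],
  [0,0,0,-4,0,0,0],
  [0,0,0,-8,0,0,0],
  [0,-3,-3.3,-10,0,0,0],
  [0,-6,-6.7,-12,0,0,0],
  [0,-10,-6.7,-14,0,0,0],
  [0,-14,-6.7,-14,0,0,0],
  [0,-17,-6.7,-14,0,0,0],
  [0,-17,-6.7,-14,0,0,0],
  [0,-17,-6.7,-14,0,0,0],
  [0,-17,-6.7,-14,0,0,0],
])

```text
t: 6.9
tcp_pos: [0.5239, -0.1397, 0.2145]
orientation: [[0.442, 0.897, 0.0], [0.897, -0.442, 0.0], [0.0, 0.0, -1.0]]
force: [0.5, 0.6, 0.6]
gripper_width: -0.0001
```

```bash
python3 - <<'E'
from where import *
for c in('top','scene'): cv2.imwrite(f"pics/{c}2.png",capture(c)[:,:,::-1])
G={'top':{'red':(372,212),'green':(395,224),'yellow':(420,237)},'scene':{'red':(260,251),'green':(244,235),'yellow':(228,219)}}
obs=[]
for c in G:
    im=cv2.imread(f'pics/{c}2.png')
    for n,g in G[c].items():
        uv,k=blob(im,n,g); print(c,n,uv.round(1),k); 
        if k>50: obs.append((camera_params(c),n,uv))
q,r=fit(obs,(.598,-.065,-.458));print(q.round(4),abs(r).max())
where(q,{'green':world(q,[M['green']])[0]})
w=capture("wrist");cv2.imwrite("pics/w4.png",w[:,:,::-1])
p=camera_params("wrist")
for n in HSV:
    g=proj(world(q,[M[n]]),p)[0]; print(n,g.round(1),blob(w[:,:,::-1].copy(),n,g,25))
E
```

```text
top red [371.4 211.4] 86
top green [395.2 223.7] 80
top yellow [419.1 236.2] 71
scene red [259.8 250.2] 94
scene green [243.5 234.2] 80
scene yellow [228.  218.6] 73
[ 0.5981 -0.065  -0.457 ] 0.8849257852726851
t 7.0 tcp [ 0.524  -0.1394  0.2143] F [-0.28 -0.24 -0.38] w -0.0001 yaw 63.8 tilt [ 1.e-04 -2.e-04 -1.e+00]
green shift in tool cm [ 9.940e+00 -1.000e-02  1.523e+01]
red [319.3  21.2] (array([317.25906736,  23.04274611]), np.int64(772))
green [319.2  94.3] (array([317.07317073,  94.97713415]), np.int64(656))
yellow [319.1 162.2] (array([316.9754386 , 162.42280702]), np.int64(570))
```

View pics/w4.png

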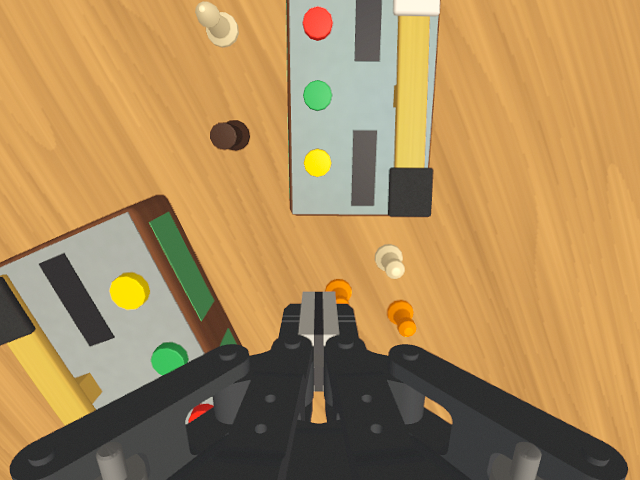

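The clock has not moved. The wrist view puts the green key at (317,95), about 1.5 mm to the left of the prediction. I move over it and then press.

Call:
move_arm([
  [0,4,0,0,0,0,0],
  [0,8,-0.1,0,0,0,0],
  [0,9.9,-0.15,3,0,0,0],
  [0,9.9,-0.15,7,0,0,0],
  [0,9.9,-0.15,11,0,0,0],
  [0,9.9,-0.15,13.5,0,0,0],
  [0,9.9,-0.15,14.2,0,0,0],
  [0,9.9,-0.15,14.2,0,0,0],
  [0,9.9,-0.15,14.2,0,0,0],
  [0,9.9,-0.15,14.2,0,0,0],
])

```text
t: 8.05
tcp_pos: [0.567, -0.0509, 0.0739]
orientation: [[0.442, 0.897, 0.003], [0.897, -0.442, -0.001], [0.001, 0.003, -1.0]]
force: [-1.1, 0.4, 1.1]
gripper_width: 0.0002
```

```bash
python3 - <<'E'
from where import *
q=(.5981,-.065,-.457);where(q,{'green':world(q,[M['green']])[0]})
a=cv2.resize(capture("wrist")[100:420,160:480],None,fx=1.2,fy=1.2);b=cv2.resize(capture("scene")[190:310,170:300],None,fx=3,fy=3,interpolation=3)
c=np.zeros((384,800,3),np.uint8);c[:384,:384]=a;c[:360,390:780]=b
cv2.imwrite("pics/w5.png",c[:,:,::-1])
E
```

```text
t 8.05 tcp [ 0.567  -0.0509  0.0739] F [-1.09  0.37  1.05] w 0.0002 yaw 63.8 tilt [ 6.0e-04  2.6e-03 -1.0e+00]
green shift in tool cm [0.11 0.01 1.19]
```

View pics/w5.png

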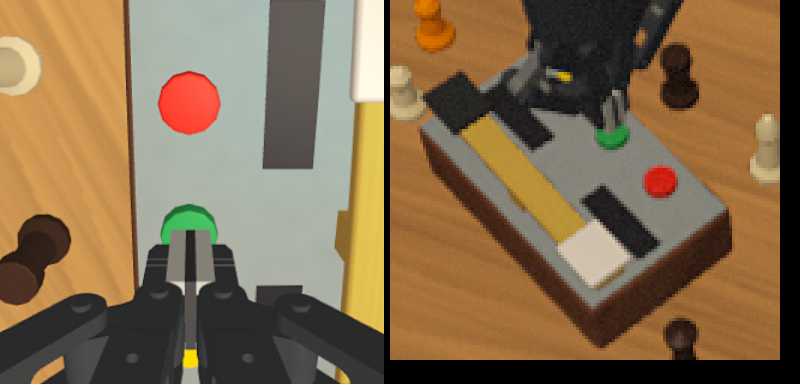

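The fingertips are on the green key axis and the white pad is lying down. Now I press the key: 63 mm is contact and 58 mm is fully in.

Call:
move_arm([
  [0,0.1,0,0.5,0,0,0],
  [0,0.1,0,0.8,0,0,0],
  [0,0.1,0,1,0,0,0],
  [0,0.1,0,1.15,0,0,0],
  [0,0.1,0,1.3,0,0,0],
  [0,0.1,0,1.45,0,0,0],
  [0,0.1,0,1.5,0,0,0],
  [0,0.1,0,1.5,0,0,0],
  [0,0.1,0,1.5,0,0,0],
])

```text
t: 9.05
tcp_pos: [0.5664, -0.0498, 0.058]
orientation: [[0.442, 0.897, 0.001], [0.897, -0.442, -0.0], [0.0, 0.001, -1.0]]
force: [-3.5, 1.5, 9.4]
gripper_width: 0.0002
```

Call:
move_arm([
  [0,0,0,0.05,0,0,0],
  [0,0,0,0.1,0,0,0],
  [0,0,0,0.1,0,0,0],
  [0,0,0,0.1,0,0,0],
])

```text
t: 9.45
tcp_pos: [0.5664, -0.0498, 0.0578]
orientation: [[0.442, 0.897, 0.001], [0.897, -0.442, -0.0], [0.0, 0.001, -1.0]]
force: [-6.4, 2.7, 18.0]
gripper_width: 0.0003
```

It has bottomed out: the z stops at 58 mm and the force is well past 4.2 N. I release straight up and retreat.

Call:
move_arm([
  [0,0,0,-0.2,0,0,0],
  [0,0,0,-0.6,0,0,0],
  [0,0,0,-1.5,0,0,0],
  [0,0,0,-4,0,0,0],
  [0,0,0,-8,0,0,0],
  [0,0,0,-12,0,0,0],
  [0,-4,0,-15,0,0,0],
  [0,-8,0,-15,0,0,0],
  [0,-10,0,-15,0,0,0],
  [0,-10,0,-15,0,0,0],
  [0,-10,0,-15,0,0,0],
])

```text
t: 10.55
tcp_pos: [0.5222, -0.1397, 0.2065]
orientation: [[0.443, 0.897, 0.0], [0.897, -0.443, 0.0], [0.0, 0.0, -1.0]]
force: [0.4, 0.7, 0.6]
gripper_width: -0.0002
```

```bash
python3 - <<'E'
from where import *
for c in('top','scene'): cv2.imwrite(f"pics/{c}3.png",capture(c)[:,:,::-1])
G={'top':{'red':(372,212),'green':(395,224),'yellow':(420,237)},'scene':{'red':(260,251),'green':(244,235),'yellow':(228,219)}}
obs=[]
for c in G:
    im=cv2.imread(f'pics/{c}3.png')
    for n,g in G[c].items():
        uv,k=blob(im,n,g); print(c,n,uv.round(1),k); 
        if k>50: obs.append((camera_params(c),n,uv))
q,r=fit(obs,(.598,-.065,-.458));print(q.round(4),abs(r).max())
where(q,{})
def pads(th): # predicted pad corners for a rocker tilt, white down positive
    o=[]
    for s in(1,-1):
        for x in(-.016,.016):
            for y in(s*.052,s*.088): o.append((.034+x,y*np.cos(th)+.010*np.sin(th),.072+.010*np.cos(th)-y*np.sin(th)))
    return np.array(o)
im=cv2.resize(cv2.imread('pics/scene3.png')[190:310,170:300],None,fx=5,fy=5,interpolation=2)
for th,col in((.11,(255,0,255)),(.08,(255,255,0))):
    for u in proj(world(q,pads(th)),'scene'): cv2.circle(im,tuple(int(v) for v in((u-[170,190])*5+2)),3,col,-1)
cv2.imwrite('pics/final.png',im)
E
```

```text
top red [371.4 211.4] 87
top green [395.1 223.7] 80
top yellow [419.1 236.2] 70
scene red [259.8 250.2] 94
scene green [243.5 234.2] 80
scene yellow [228.  218.5] 71
[ 0.5981 -0.065  -0.4577] 0.8779667793837689
t 10.65 tcp [ 0.5225 -0.1389  0.2062] F [ 0.08 -0.02  0.51] w -0.0002 yaw 63.8 tilt [ 2.e-04 -3.e-04 -1.e+00]
```

View pics/final.png

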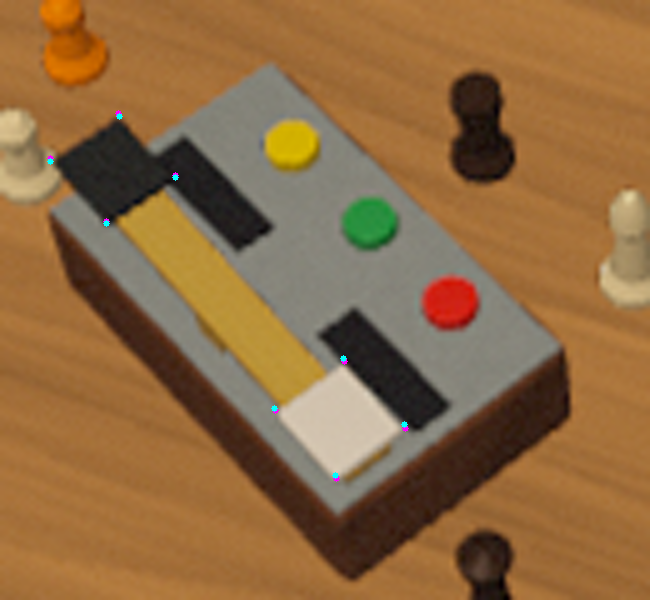

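The rocker lies white-down, the green key is back out and the clock and chessmen are where they were. Handing in.

```bash
python3 -c "
from bench import job
print(job.job_done())"
```

```text
the job is handed in; nothing more can be done
None
```

I pressed the white pad down to its stop, then pressed the green key fully in and let it spring back. I handed the job in at about 10.7 s.

- **White pad:** I stopped at 74.9 mm fingertip height with about 8 N on the pad. Over the last 0.5 mm the force rose steeply, which marks the hard stop.
- **Green key:** I pressed it to 58 mm, where it bottomed out. The force peaked at about 18 N, with about 7 N sideways. That is more than the 4.2 N needed, because I pushed slightly past the stop.
- **Last checks:**
  - The clock's fitted position after the job matches the start to within 0.1 mm, and its yaw to within 0.1 mrad.
  - All three keys appear at the same pixels as before, so green is back out and red and yellow look unpressed.
  - The nearby chessmen visible in the last crop look undisturbed, and the arm is clear of everything.
- **What the checks don't settle:** The last image shows the rocker white-down, but this camera view can't tell fully down from nearly down. That it is fully down rests on the force and height readings.

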